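# Draw the pastry board out from under a stack

## Task

Ease the wooden board out by its raised grip, through the guide posts of the stop bar, so that the stack on it (two packs of butter with a kitchen timer on top) is held back by the bar and settles upright on the worktop, still stacked; do not touch the stack. The gate takes no rough handling: feel your way through and never let the board press on the stop bar or its posts harder than about 12 N. Then lay the board flat inside the baking tray, lengthwise, let go of it, and leave the two cookie cutters where they are.

Things in the scene. Friction and masses are not known exactly. Their poses are not given: they have to be found in the camera images.
- stop_bar: Fixed aluminium rail on two dark steel feet, 260 mm long along its own y, 38 mm high; origin on the worktop under the rail's middle, z up. Along the rail's back (+x) runs a free-turning white roller, 12 mm thick, its back at x = +15 mm; both start 15 mm above the worktop: the board passes under, the stack behind does not. Draw the board towards the bar's -x. On the rail a gate is clamped.
- rail_front (a point): Point of the bar, on the worktop 16 mm in front (-x) of the rail's middle, on the line of the gate's two upright round posts, free-turning rollers (16 mm thick, 36 mm high, clear gap 98 mm; gate 51 mm high over its knob). The gap's middle is off to one side (bar's y) of this point by anything up to 18 mm: not measured, find it by feel. The clamped gate does not give way.
- board: Loose wooden board under the stack, 240 mm long along its x, 9 mm thick, 0.25 kg; origin at the middle of its underside, z up. Neck 46 mm wide from x = -120 to -20; sloping shoulders widen it to 96 mm at x = +30; full width from there; from +60 the top slopes down to 3 mm at the tail end, +120. Its -x end stands out in front of the gate; at the start only the neck is between the posts.
- board_grip (a point): Point in the board's raised wooden grip, where to hold it: at x = -95 mm, 36 mm above the board's underside. The grip is an upright block, 44 mm long along the board's x, 20 mm wide along its y (pinch it across y), its top 42 mm above the board's underside.
- board_tail (a point): Middle of the board's tail end, on the underside, at x = +120 mm.
- butter_low: Pack of butter, 73 x 102 x 37 mm, 0.25 kg, lying on the board behind the rail; origin at the middle of its underside.
- butter_top: The same, lying on the first pack; origin at the middle of its underside.
- top_timer: Round kitchen timer with a knob on top, 65 mm across, 53 mm high, standing on the upper pack; origin at the middle of its underside.
- tray: Black baking tray lined with paper, fixed: 300 mm along its x, 390 mm along its y, rim 32 mm high, 16 mm thick. Flat floor of 216 x 304 mm, 3 mm above the worktop; 260 x 350 mm inside the rim. Origin at the middle of its underside, z up. The board goes in with its length along the tray's y, the grip at the end nearer the robot (the other end is out of reach).
- cutter_flower: Flower-shaped metal cookie cutter, 53 x 59 x 23 mm, loose; to be left alone.
- cutter_oval: Long metal cookie cutter, 33 x 54 x 23 mm, loose; to be left alone.
There are look-alikes about, which are no part of the job. Leave any pink or purple look-alike of the butter_top alone.

How it is judged:
By the outcome, as a careful person would: the job done as asked, in the order asked, and still so for the second after the job is handed in, with the robot touching nothing.
It also fails if it takes over 72 s, if anything falls off the work surface, if the arm or the gripper's body presses on something with over 40 N, if the wrist force passes 120 N, or if a joint passes its speed limit or range.

## Robot

A 7-joint arm with a two-finger parallel gripper is mounted at the origin on a cart in front of the work surface, level with it; the furniture and walls round the work are solid. World frame = base frame: x ahead of the robot, y to its left, z up, the work surface at z = 0. Lengths are in m, angles in rad, forces in N, time in s.
With the tool pointing down it reaches from about 0.4 to 0.85 m from the base axis. Payload 4.5 kg.
Tool frame: the origin (TCP) lies at the very end of the fingers, on their centre line; the grasp point (between the pads) lies 19 mm behind it (grip_point_offset is the distance from the TCP to the grasp point, in m); z points along the fingers, y is the line along which they close (so a half turn about z gives the same grasp; the last joint's range is limited). The gripper opens to 88 mm and grips with 3 to 60 N. Pads are 18 mm wide; open, the fingers measure 123 mm over their backs; the gripper's body (75 mm by 187 mm) begins 45 mm behind the grasp point.
Start: joints at [1.303, 0.689, -0.195, 1.565, 0.157, 0.902, -0.215], TCP at [0.186, -0.597, 0.239] pointing down, gripper open.
Joint ranges: [-3.01, 3.01], [-0.46, 2.08], [-1.47, 1.51], [0.13, 2.56], [-1, 4.14], [0.04, 2.09], [-2.66, 2.66]. Speed limits (rad/s): [2.57, 2.57, 3.14, 3.14, 3.14, 3.14, 3.14].

## Interface

Orientations are given as a unit quaternion [x, y, z, w].
In Python, from plant import get_state, snapshot, camera_params, finish_job, grip_point_offset gives the robot as it stands.
- The arm moves only by the shell command python3 -m handwheel [FORCE], which reads ROWS from standard input. ROWS is a JSON list of rows, 1 to 10 of them, each written [opening, [dx, dy, dz], [rx, ry, rz]]: the opening from 0.0 (shut) to 1.0 (fully open), then dx, dy, dz in fractions of the full range, 1 being 0.6 m, then a rotation vector rx, ry, rz in shares of 2 pi rad (1.0 is 2 pi rad); each row is the pose to reach, as a shift and turn from the pose commanded when the command began, along the tool's axes at that moment; what a row does not reach only later rows make up. A row lasts 1/10 s, in which the tool goes at most 0.05 m and 0.15 rad, less where a joint would pass 70% of its speed; a pose out of reach is approached as far as the arm can. The fingers move at their own pace and stop on an object; FORCE is the grip in N (left out, the last holds). Time passes only in rows, so rows that do not move let the fingers close. It prints the time, the measured TCP pose, the force, the opening and the grip force at its end. No shift or turn number may pass 1 either way. Input that does not fit is refused with a message, and nothing moves.
- get_state(): the state, without advancing time (a new reading comes with each control period).
- snapshot(name): name is "scene" or "top"; returns (picture, depth): 400x640x3 uint8, red, green, blue; 400x640 float32, m along the optical axis (not along the pixel's ray), 0 where there is no reading.
- camera_params(name): a dict with "fx", "fy", "cx", "cy" (pixels), "k1" (the pictures are not rectified: a ray, as slopes to the right and down, at radius r is drawn at 1 + k1 r^2 times it, then the intrinsics apply), "rvec" (rotation vector, rad) and "tvec" (3), from world to camera coordinates, as OpenCV has them. Camera axes: x right, y down, z forward; pixel columns grow to the right and rows downward; lengths in m; the calibration is good to about 2 mm. A picture is of the moment at which its call begins. camera_params takes no time and is no camera call.
- finish_job(): hands the job in; it is judged then, once.
The state is a dict: "clock": time; "q": joint angles; "qd": joint speeds; "joint_torque": joint torques, N m; "tool_pos": TCP position; "eef_rot": TCP orientation; "contact_force": force on the tool from outside, world axes, zero at the start; "moment": the same for the moment, N m; "opening": opening from 0.0 (shut) to 1.0 (fully open); "finger_force": force on a finger pad.
Only numpy, scipy, OpenCV 4.12 (cv2) and the standard library are available. Lean on these libraries where they do the work, as an engineer would, in place of code of your own. Each camera call takes 0.05 s, during which the arm holds its last target. There are 200 camera calls.

## Working session

There is one attempt and no reset: what is moved stays moved. The work goes in short steps, Python scripts to look and compute and a shell command to move; the robot and the scene stay as the last step left them, time stands still between calls to the robot, and variables do not carry over. Pictures are saved under pics/ and viewed, at most 10 in all, crops included, and the job is handed in when it is done.

```bash
ls; mkdir -p pics; cat > h.py <<'E'
import numpy as np,cv2
from plant import *
from scipy.spatial.transform import Rotation as R
def cloud(name,depth):
    p=camera_params(name);h,w=depth.shape
    K=np.array([[p['fx'],0,p['cx']],[0,p['fy'],p['cy']],[0,0,1]])
    u,v=np.meshgrid(np.arange(w),np.arange(h))
    pts=np.stack([u,v],-1).reshape(-1,1,2).astype(np.float64)
    n=cv2.undistortPoints(pts,K,np.array([p['k1'],0,0,0,0.])).reshape(h,w,2)
    c=np.dstack([n*depth[...,None],depth])
    M=R.from_rotvec(np.ravel(p['rvec'])).as_matrix()
    P=(c-np.ravel(p['tvec']))@M
    P[depth==0]=np.nan
    return P
def save(n,im): cv2.imwrite('pics/'+n,im[...,::-1])
E
python3 - <<'E'
from h import *
for n in ('scene','top'):
    im,d=snapshot(n);save(n+'0.png',im);np.savez(n+'0.npz',im=im,d=d);print(n,(d>0).mean(),camera_params(n))
print(get_state())
E
```

```text
pics
scene 0.97915234375 {'fx': 503.1946738440307, 'fy': 503.1946738440307, 'cx': 318.744769970009, 'cy': 200.57879633136125, 'k1': -0.03054382843957091, 'rvec': array([ 1.02217066, -2.46075565,  1.01572971]), 'tvec': array([0.33362931, 0.34349276, 1.4252693 ])}
top 0.99616796875 {'fx': 405.06482844449727, 'fy': 405.06482844449727, 'cx': 315.8972702766383, 'cy': 200.4111562068245, 'k1': -0.10067295460699385, 'rvec': array([ 2.15171501, -2.10123344,  0.1975426 ]), 'tvec': array([-0.06436526,  0.50526108,  1.41242665])}
{'clock': 0.1, 'q': array([ 1.30282182,  0.689905  , -0.19451043,  1.56620306,  0.15732461,
        0.90250744, -0.21511417]), 'qd': array([ 0.00109116, -0.0007679 ,  0.00065924, -0.00296056, -0.00067565,
        0.00043172, -0.00052334]), 'joint_torque': array([-1.81449104e-03, -5.28498030e+01, -1.27088014e+00, -1.53836882e+01,
       -5.25413977e-02,  2.01592084e-03,  4.95006907e-05]), 'tool_pos': array([ 0.18554319, -0.59624641,  0.2379968 ]), 'eef_rot': array([ 9.88632854e-01,  1.50347648e-01, -1.92879828e-04, -7.92025926e-04]), 'contact_force': array([-0.34644873, -0.14995345,  0.44261007]), 'moment': array([ 0.04533519, -0.01429785,  0.06011522]), 'finger_force': 0.0, 'opening': 0.9976966786048889}
```

View pics/scene0.png

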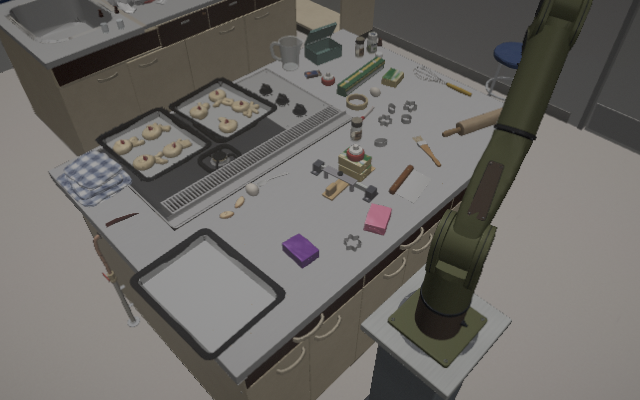

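View pics/top0.png

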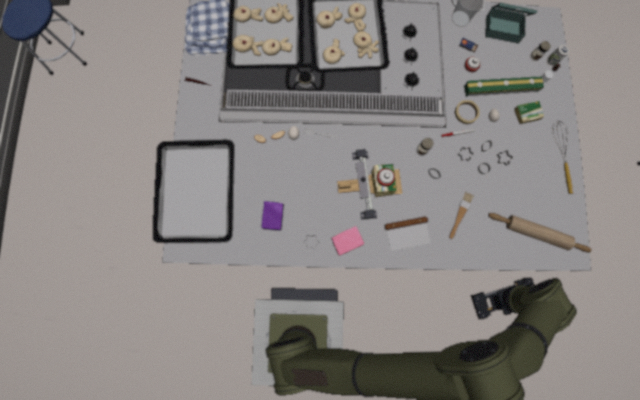

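The scene view shows the bar, board and stack around px (345,178), with the tray at (208,290). In the top view the bar is near (365,183), the grip near (347,186), the stack near (386,179) and the tray near (193,190). Next I'll zoom in and measure.

```bash
python3 - <<'E'
from h import *
z=np.load('top0.npz');P=cloud('top',z['d']);
y0,y1,x0,x1=130,260,290,430
a=cv2.resize(z['im'][145:225,330:410],(480,480),interpolation=cv2.INTER_CUBIC)
s=np.load('scene0.npz');Ps=cloud('scene',s['d'])
b=cv2.resize(s['im'][135:210,300:390],(576,480)[:2],interpolation=cv2.INTER_CUBIC)[:, :]
save('crop0.png',np.clip(np.hstack([cv2.resize(a,(400,400)),cv2.resize(b,(400,400))])*1.6,0,255).astype(np.uint8))
# table, tray
for n,Q in(('top',P),('scene',Ps)):
    for zz in ((.006,.013),(.03,.06),(.085,.16)):
        pass
def f(px,Q=P): 
    for u,v in px: print((u,v),Q[v,u].round(3))
print('top');f([(347,186),(342,186),(365,183),(361,155),(370,213),(386,178),(398,180),(193,190),(157,190),(231,190),(193,145),(193,238),(300,200),(312,241),(435,173)])
print('scene');f([(333,188),(345,178),(318,167),(371,192),(208,290),(240,180)],Ps)
E
```

```text
top
(347, 186) [ 0.564 -0.165  0.038]
(342, 186) [ 0.563 -0.146  0.042]
(365, 183) [ 0.577 -0.23   0.04 ]
(361, 155) [ 0.684 -0.216  0.035]
(370, 213) [ 0.467 -0.249  0.037]
(386, 178) [ 0.577 -0.293  0.124]
(398, 180) [ 0.6   -0.36   0.002]
(193, 190) [0.543 0.41  0.005]
(157, 190) [0.535 0.538 0.03 ]
(231, 190) [0.541 0.261 0.028]
(193, 145) [0.713 0.419 0.023]
(193, 238) [0.361 0.389 0.027]
(300, 200) [ 0.516  0.007 -0.001]
(312, 241) [ 0.364 -0.042  0.001]
(435, 173) [ 0.632 -0.503  0.002]
scene
(333, 188) [ 0.559 -0.157  0.039]
(345, 178) [ 0.561 -0.22   0.044]
(318, 167) [ 0.677 -0.201  0.035]
(371, 192) [ 0.455 -0.239  0.035]
(208, 290) [0.538 0.398 0.009]
(240, 180) [0.852 0.026 0.004]
```

View pics/crop0.png

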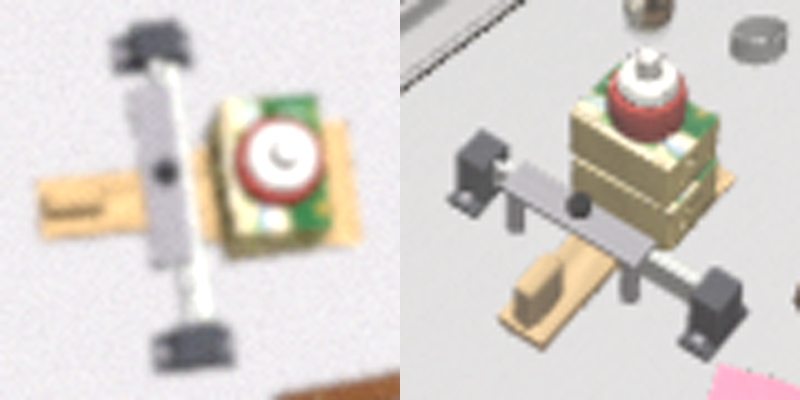

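The crop shows the bar with its dark feet at (150,45) and (192,348) in the left panel. The gate plate has its knob at (165,172). The grip is at (72,208), and the board's tail edge is near (350,180). In the right panel the posts show at (515,215) and (628,285).

```bash
python3 - <<'E'
from h import *
for n in('top','scene'):
    z=np.load(n+'0.npz');P=cloud(n,z['d']);im=z['im'];hsv=cv2.cvtColor(im,cv2.COLOR_RGB2HSV)
    X,Y,Z=np.moveaxis(P,-1,0)
    roi=(X>.42)&(X<.73)&(Y<-.1)&(Y>-.4)
    print(n,'table z',np.nanmedian(Z[(X>.45)&(X<.5)&(Y>-.1)&(Y<0)]).round(4))
    dark=roi&(hsv[...,2]<85)&(hsv[...,1]<90)&(Z>.012)&(Z<.06)
    c,l,st,ce=cv2.connectedComponentsWithStats(dark.astype(np.uint8))
    for i in range(1,c):
        if st[i,4]>5:
            m=l==i;print('dark',st[i,4],P[m].mean(0).round(4),P[m].min(0).round(3),P[m].max(0).round(3),ce[i].round(1))
    wood=roi&(Y>-.26)&(hsv[...,1]>70)&(hsv[...,0]<25)
    m=wood&(Z>.02)&(Z<.05)&(Y>-.19);print('grip',m.sum(),P[m].mean(0).round(4),P[m].min(0).round(3),P[m].max(0).round(3))
    m2=wood&(Z>.037)&(Z<.047)&(Y>-.19);print('griptop',m2.sum(),P[m2].mean(0).round(4),P[m2].min(0).round(3),P[m2].max(0).round(3))
    m=wood&(Z<.02);print('neck',m.sum(),P[m].mean(0).round(4),P[m].min(0).round(3),P[m].max(0).round(3))
    if m.sum()>10: 
        ln=cv2.fitLine(P[wood&(Z<.02)][:,:2].astype(np.float32),cv2.DIST_HUBER,0,.01,.01).ravel();print(ln.round(4),'ang',np.degrees(np.arctan2(ln[1],ln[0])).round(1))
    m=roi&(Y<-.31)&(Z<.02)&(hsv[...,1]>70)&(hsv[...,0]<25);print('tail',m.sum(),P[m].min(0).round(3),P[m].max(0).round(3), P[m][P[m][:,1].argmin()].round(3))
    m=roi&(Z>.1);print('timer',P[m].mean(0).round(4),P[m].min(0).round(3),P[m].max(0).round(3))
    m=roi&(Z>.066)&(Z<.082);print('buttertop',P[m].mean(0).round(4),P[m].min(0).round(3),P[m].max(0).round(3))
    # grip outline corners in image
    # tray
    bl=(X>.3)&(X<.8)&(Y>.18)&(Y<.62)&(hsv[...,2]<70)&(Z<.06)
    pts=P[bl][:,:2].astype(np.float32);print('tray',cv2.minAreaRect(pts))
    inn=(X>.3)&(X<.8)&(Y>.18)&(Y<.62)&(hsv[...,2]>120)&(hsv[...,1]<40)&(Z<.015)&cv2.erode(np.ones_like(bl,np.uint8),None).astype(bool)
    c,l,st,ce=cv2.connectedComponentsWithStats(inn.astype(np.uint8));i=1+st[1:,4].argmax();print('inner',cv2.minAreaRect(P[l==i][:,:2].astype(np.float32)),P[l==i].mean(0))
E
```

```text
top table z -0.0006
dark 74 [ 0.6897 -0.2126  0.0364] [ 0.676 -0.231  0.014] [ 0.704 -0.195  0.046] [360.1 153.5]
dark 16 [ 0.5892 -0.2199  0.0502] [ 0.58  -0.226  0.043] [ 0.597 -0.214  0.057] [362.5 179. ]
dark 83 [ 0.4627 -0.2446  0.0357] [ 0.449 -0.265  0.014] [ 0.479 -0.226  0.045] [368.8 214.2]
grip 77 [ 0.5688 -0.1534  0.0387] [ 0.559 -0.176  0.02 ] [ 0.58  -0.132  0.048]
griptop 56 [ 0.5695 -0.1531  0.0409] [ 0.56  -0.176  0.037] [ 0.579 -0.135  0.047]
neck 181 [ 0.5748 -0.1949  0.0089] [ 0.551 -0.26  -0.001] [ 0.614 -0.133  0.02 ]
[ 0.3461 -0.9382  0.5734 -0.1948] ang -69.8
tail 133 [ 0.42  -0.399 -0.002] [ 0.64  -0.313  0.02 ] [ 0.447 -0.399  0.017]
timer [ 0.5831 -0.291   0.1172] [ 0.555 -0.324  0.1  ] [ 0.618 -0.261  0.141]
buttertop [ 0.5781 -0.2888  0.0781] [ 0.537 -0.336  0.066] [ 0.64  -0.254  0.082]
tray ((0.5388191342353821, 0.4019063413143158), (0.3835046589374542, 0.2973255217075348), 2.512415647506714)
inner ((0.538550853729248, 0.40357449650764465), (0.3392576575279236, 0.24701103568077087), 2.000051259994507) [0.53508678 0.40256031 0.00517401]
scene table z 0.0
[... 1119 characters left out ...]
ptop 37 [ 0.5667 -0.1559  0.042 ] [ 0.559 -0.179  0.038] [ 0.576 -0.134  0.046]
neck 172 [ 0.5659 -0.1865  0.0094] [ 0.545 -0.236  0.002] [ 0.599 -0.128  0.02 ]
[ 0.195  -0.9808  0.5648 -0.1836] ang -78.8
tail 25 [ 0.422 -0.399 -0.001] [ 0.564 -0.315  0.02 ] [ 0.428 -0.399  0.014]
timer [ 0.5779 -0.2849  0.1167] [ 0.551 -0.324  0.1  ] [ 0.613 -0.26   0.141]
buttertop [ 0.5711 -0.2812  0.0758] [ 0.533 -0.338  0.067] [ 0.639 -0.254  0.082]
tray ((0.5379937887191772, 0.3714647889137268), (0.49205976724624634, 0.35912272334098816), 2.7459349632263184)
inner ((0.5396652221679688, 0.39903566241264343), (0.3388298749923706, 0.25073593854904175), 1.311592698097229) [0.53028428 0.40317823 0.00531169]
```

```bash
cat >> h.py <<'E'
def ray(name,u,v,z):
    p=camera_params(name);K=np.array([[p['fx'],0,p['cx']],[0,p['fy'],p['cy']],[0,0,1]])
    n=cv2.undistortPoints(np.array([[[u,v]]],float),K,np.array([p['k1'],0,0,0,0.])).ravel()
    M=R.from_rotvec(np.ravel(p['rvec'])).as_matrix();C=-M.T@np.ravel(p['tvec']);d=M.T@np.r_[n,1]
    return C+d*(z-C[2])/d[2]
def go(target,yaw):
    "shift in tool axes, and rz, to bring the TCP to target with tool y at world yaw (deg)"
    s=get_state();T=R.from_quat(s['eef_rot']);d=T.inv().apply(np.array(target)-s['tool_pos'])
    ty=T.apply([0,1,0]);cur=np.arctan2(ty[1],ty[0])
    g=np.radians(yaw);want=R.from_matrix(np.array([[np.sin(g),np.cos(g),0],[-np.cos(g),np.sin(g),0],[0,0,-1]]).T.reshape(3,3).T)
    print('shift',d.round(4),'rotvec',(T.inv()*want).as_rotvec().round(4),'cur yaw',np.degrees(cur).round(1),'F',s['contact_force'].round(1))
E
python3 - <<'E'
from h import *
z=np.load('top0.npz');P=cloud('top',z['d']);im=z['im'];hsv=cv2.cvtColor(im,cv2.COLOR_RGB2HSV)
X,Y,Z=np.moveaxis(P,-1,0)
for n,u,v,h in [('neck1',337.4,181,.009),('neck2',338.4,192.6,.009),('tail1',400.4,168.6,.003),('tail2',402.4,194,.003)]: print(n,ray('top',u-.5,v-.5,h).round(4))
m=(X>.5)&(X<.65)&(Y>-.19)&(Y<-.12)&(hsv[...,1]>60)&(hsv[...,0]<25)&(Z>.03)&(Z<.05)
print('grip rect',cv2.minAreaRect(P[m][:,:2].astype(np.float32)))
u=np.array([.990,.140]);x=np.array([.140,-.990]);o=np.array([.5762,-.2286])
# posts in the scene view: darkness profile along rows through the posts
s=np.load('scene0.npz')['im'].mean(2)
for v in (175,176): print(v,s[v,319:333].astype(int))
for v in (188,189): print(v,s[v,344:358].astype(int))
print('cam',ray('scene',320,200,9))
for nm,uu,vv in(('L',325.9,175.3),('R',351.3,188.4)):
    for zz in (.01,.02): q=ray('scene',uu-.5,vv-.5,zz);print(nm,zz,q.round(4),'bar xy',(q[:2]-o)@x,(q[:2]-o)@u)
go([.568,-.155,.2],8)
E
```

```text
neck1 [ 0.591 -0.129  0.009]
neck2 [ 0.5469 -0.1333  0.009 ]
tail1 [ 0.6469 -0.3677  0.003 ]
tail2 [ 0.5488 -0.3736  0.003 ]
grip rect ((0.5698093771934509, -0.1538536250591278), (0.01939171925187111, 0.04406105726957321), 1.7311331033706665)
175 [140 141 141 142 127  87  73  78  75 129 140 138 124  96]
176 [142 141 142 141 127  87  74  76  74 130 141 141 140 138]
188 [ 84  96 132 141 141 102  73  74  76  86 132 140 139 118]
189 [ 87 131 141 141 141 101  72  75  76  85 132 141 141 139]
cam [-5.71432919  6.25912187  9.        ]
L 0.01 [ 0.6474 -0.2095  0.01  ] bar xy -0.008957838011942193 0.07316892507936311
L 0.02 [ 0.6398 -0.2015  0.02  ] bar xy -0.01787753403979487 0.0667376259891675
R 0.01 [ 0.5349 -0.2244  0.01  ] bar xy -0.009964888372818573 -0.04028262298265733
R 0.02 [ 0.5282 -0.2163  0.02  ] bar xy -0.018876479479023833 -0.04580084369708389Traceback (most recent call last):
  File "<stdin>", line 15, in <module>
  File "h.py", line 25, in go
    g=np.radians(yaw);want=R.from_matrix(np.array([[np.sin(g),np.cos(g),0],[-np.cos(g),np.sin(g),0],[0,0,-1]]).T.reshape(3,3).T)
                           ~~~~~~~~~~~~~^^^^^^^^^^^^^^^^^^^^^^^^^^^^^^^^^^^^^^^^^^^^^^^^^^^^^^^^^^^^^^^^^^^^^^^^^^^^^^^^^^^^^^^^
  File "scipy/spatial/transform/_rotation.pyx", line 1143, in scipy.spatial.transform._rotation.Rotation.from_matrix
ValueError: Non-positive determinant (left-handed or null coordinate frame) in rotation matrix 0: [[ 0.1391731   0.99026807  0.        ]
 [-0.99026807  0.1391731   0.        ]
 [ 0.          0.         -1.        ]].
```

```bash
sed -i 's/want=R.from_matrix.*/want=R.from_matrix(np.array([[-np.sin(g),np.cos(g),0],[np.cos(g),np.sin(g),0],[0,0,-1]]))/' h.py
python3 - <<'E'
from h import *
go([.570,-.1545,.15],7)
E
```

```text
shift [ 0.4984 -0.3073  0.0884] rotvec [-1.5000e-03 -1.0000e-03 -1.3911e+00] cur yaw -72.7 F [-0.3 -0.1  0.4]
```

Careful with the scale: shifts go in shares of 0.6 m and turns go in shares of 2 pi rad. That gives: 0.4 m / 0.6 = 0.6667, -0.15 m / 0.6 = -0.25, -1.39 rad / 6.2832 = -0.2212.

```bash
echo '[[1, [0.0667, -0.0417, 0], [0, 0, -0.0223]], [1, [0.1333, -0.0833, 0], [0, 0, -0.0446]], [1, [0.2, -0.125, 0], [0, 0, -0.0668]], [1, [0.2667, -0.1667, 0], [0, 0, -0.0891]], [1, [0.3333, -0.2083, 0], [0, 0, -0.1114]], [1, [0.4, -0.25, 0], [0, 0, -0.1337]], [1, [0.4667, -0.2917, 0], [0, 0, -0.156]], [1, [0.5333, -0.3333, 0], [0, 0, -0.1783]], [1, [0.6, -0.375, 0], [0, 0, -0.2005]], [1, [0.6667, -0.4167, 0], [0, 0, -0.2212]]]' | python3 -m handwheel
python3 -c "
from h import *
go([.570,-.1545,.15],7)"
```

```text
clock: 1.1
tool_pos: [0.4941, -0.2377, 0.2385]
eef_rot: [0.661, 0.75, -0.0, -0.0]
contact_force: [1.2, -0.3, 0.8]
opening: 1.001
finger_force: 0.0
shift [0.073  0.0859 0.0885] rotvec [-0.0006  0.0001  0.0042] cur yaw 7.2 F [ 1.2 -0.3  0.8]
```

Converted, 0.088 m / 0.6 = 0.1467, 0.085 m / 0.6 = 0.1417.

```bash
echo '[[1, [0.05, 0.0583, 0.05], [0, 0, 0]], [1, [0.1, 0.1167, 0.1], [0, 0, 0]], [1, [0.12, 0.1417, 0.1467], [0, 0, 0]], [1, [0.12, 0.1417, 0.1467], [0, 0, 0]], [1, [0.12, 0.1417, 0.1467], [0, 0, 0]]]' | python3 -m handwheel
python3 - <<'E'
from h import *
go([.570,-.1545,.017],7)
im,d=snapshot('scene')
save('s1.png',np.clip(cv2.resize(im[100:230,270:430],(800,650)[:2],interpolation=cv2.INTER_CUBIC)[:600]*1.5,0,255).astype(np.uint8))
E
```

```text
clock: 1.6
tool_pos: [0.5684, -0.1572, 0.1498]
eef_rot: [0.663, 0.749, -0.001, -0.001]
contact_force: [0.3, -1.4, 0.9]
opening: 0.997
finger_force: 0.0
shift [0.0024 0.0023 0.1328] rotvec [-0.0026 -0.0003 -0.    ] cur yaw 7.0 F [ 0.3 -1.4  0.9]
```

View pics/s1.png

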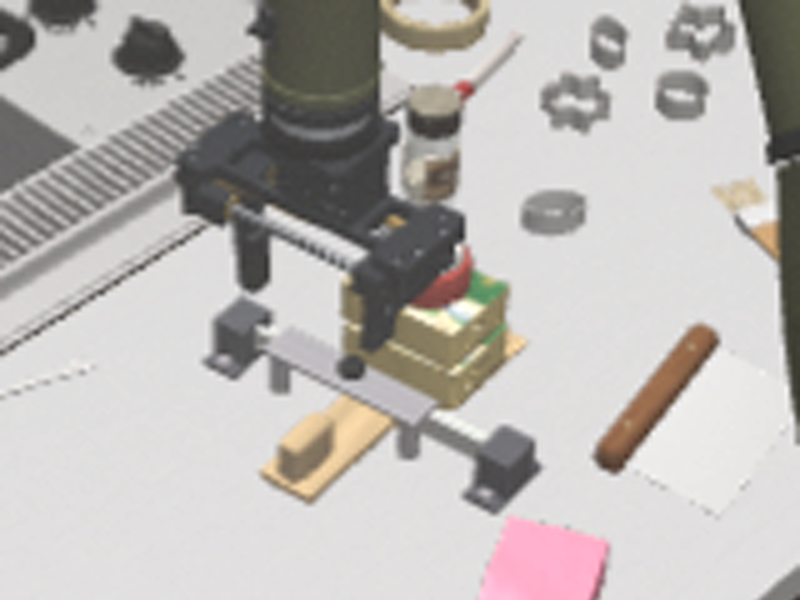

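The open gripper is above the grip at (305,450), with its fingers at (250,260) and (378,320) straddling the grip line. The stack is undisturbed. Descending now.

Converted, 0.132 m / 0.6 = 0.22, 0.125 m / 0.6 = 0.2083.

```bash
echo '[[1, [0.0033, 0.0033, 0.0667], [0, 0, 0]], [1, [0.0033, 0.0033, 0.1333], [0, 0, 0]], [1, [0.0033, 0.0033, 0.1833], [0, 0, 0]], [1, [0.0033, 0.0033, 0.2083], [0, 0, 0]], [1, [0.0033, 0.0033, 0.22], [0, 0, 0]], [1, [0.0033, 0.0033, 0.22], [0, 0, 0]], [1, [0.0033, 0.0033, 0.22], [0, 0, 0]]]' | python3 -m handwheel 30
python3 -c "
from h import *
go([.570,-.1545,.017],7)"
```

```text
clock: 2.35
tool_pos: [0.5719, -0.1557, 0.0202]
eef_rot: [0.663, 0.748, 0.001, 0.001]
contact_force: [-0.1, 0.4, -0.8]
opening: 0.997
finger_force: 0.0
shift [ 0.0014 -0.0017  0.0032] rotvec [ 0.0025  0.0009 -0.0018] cur yaw 6.9 F [-0.1  0.4 -0.8]
```

Converted, 0.003 m / 0.6 = 0.005, -0.001 m / 0.6 = -0.0017.

```bash
echo '[[0.5, [0.0017, -0.0017, 0.005], [0, 0, 0]], [0.3, [0.0017, -0.0017, 0.005], [0, 0, 0]], [0.1, [0.0017, -0.0017, 0.005], [0, 0, 0]], [0, [0.0017, -0.0017, 0.005], [0, 0, 0]], [0, [0.0017, -0.0017, 0.005], [0, 0, 0]], [0, [0.0017, -0.0017, 0.005], [0, 0, 0]], [0, [0.0017, -0.0017, 0.005], [0, 0, 0]], [0, [0.0017, -0.0017, 0.005], [0, 0, 0]]]' | python3 -m handwheel 25
python3 -c "
from h import *
go([.570,-.1545,.017],7);s=get_state();print(s['moment'])"
```

```text
clock: 3.15
tool_pos: [0.5697, -0.1543, 0.0157]
eef_rot: [0.663, 0.749, -0.0, 0.0]
contact_force: [0.6, 0.7, 0.6]
opening: 0.3
finger_force: 0.0
shift [-0.0002  0.0003 -0.0013] rotvec [-0.      0.0001 -0.0011] cur yaw 6.9 F [0.6 0.7 0.6]
[-0.08394557 -0.0897805   0.01305268]
```

```bash
echo '[[0, [0, 0, 0], [0, 0, 0]], [0, [0, 0, 0], [0, 0, 0]], [0, [0, 0, 0], [0, 0, 0]], [0, [0, 0, 0], [0, 0, 0]], [0, [0, 0, 0], [0, 0, 0]], [0, [0, 0, 0], [0, 0, 0]]]' | python3 -m handwheel 25
python3 -c "
from h import *
go([.570,-.1545,.017],7);s=get_state();print(s['moment'])"
```

```text
clock: 3.75
tool_pos: [0.57, -0.1543, 0.0157]
eef_rot: [0.663, 0.749, 0.0, 0.0]
contact_force: [1.5, 0.4, -1.3]
opening: 0.224
finger_force: 25.0
shift [-0.0002 -0.0001 -0.0013] rotvec [ 0.0006  0.     -0.001 ] cur yaw 6.9 F [ 1.5  0.4 -1.3]
[-0.0111412  -0.41349553  0.15001563]
```

Converted, 0.03 m / 0.6 = 0.05, 0.025 m / 0.6 = 0.0417.

```bash
echo '[[0, [0.0067, 0.0025, 0], [0, 0, 0]], [0, [0.0133, 0.005, 0], [0, 0, 0]], [0, [0.02, 0.0075, 0], [0, 0, 0]], [0, [0.0267, 0.01, 0], [0, 0, 0]], [0, [0.0333, 0.0125, 0], [0, 0, 0]], [0, [0.0417, 0.015, 0], [0, 0, 0]], [0, [0.05, 0.015, 0], [0, 0, 0]], [0, [0.05, 0.015, 0], [0, 0, 0]]]' | python3 -m handwheel
python3 - <<'E'
from h import *
s=get_state();T=R.from_quat(s['eef_rot']);print('F tool',T.inv().apply(s['contact_force']).round(1),s['moment'].round(2))
im,d=snapshot('scene');np.savez('s2.npz',im=im,d=d);im2,d2=snapshot('top');np.savez('t2.npz',im=im2,d=d2)
a=cv2.resize(im[135:210,300:400],(800,600),interpolation=cv2.INTER_CUBIC);save('s2.png',np.clip(a*1.5,0,255).astype(np.uint8))
E
```

```text
clock: 4.55
tool_pos: [0.5735, -0.1287, 0.0157]
eef_rot: [0.665, 0.747, -0.004, 0.001]
contact_force: [0.1, -7.4, 1.0]
opening: 0.225
finger_force: 25.1
F tool [-7.3 -0.8 -0.9] [-1.44 -0.12 -0.21]
```

View pics/s2.png

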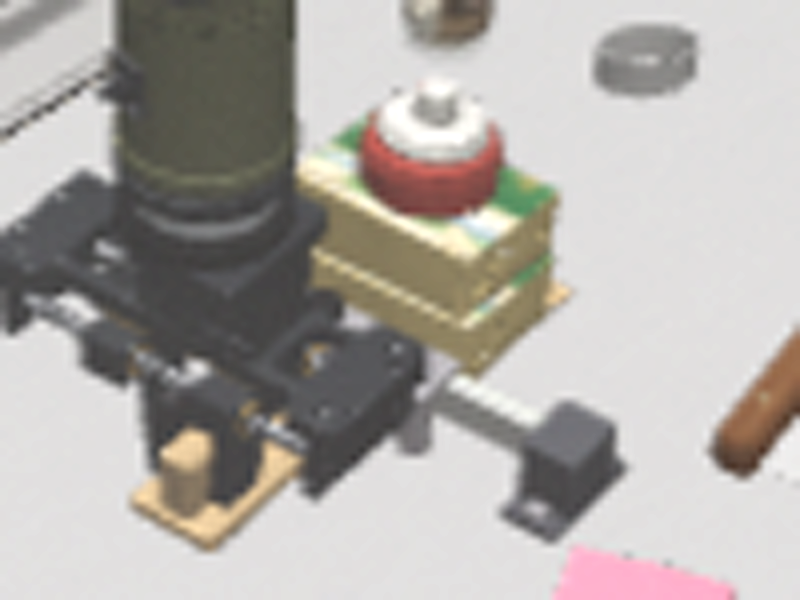

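Grip is secure, and the stack is upright against the roller at (470,330). The post is at (415,430). There's a steady drag of about 7 N. Next I'll feel forward in small steps.

Converted, 0.012 m / 0.6 = 0.02, 0.009 m / 0.6 = 0.015.

```bash
cat > r.py <<'E'
from h import *
s=get_state();T=R.from_quat(s['eef_rot']);ty=T.apply([0,1,0]);bx=-T.apply([1,0,0])
print('F tool',T.inv().apply(s['contact_force']).round(2),'M tool',T.inv().apply(s['moment']).round(2),'yaw',np.degrees(np.arctan2(bx[1],bx[0])).round(2))
u=np.array([.990,.140]);x=np.array([.140,-.990]);o=np.array([.5762,-.2286])
g=(s['tool_pos'][:2]-o);k=(-.016-g@x)/(bx[:2]@x);print('board x at posts',round((-.095+k)*1e3,1),'lateral there mm',round((g+k*bx[:2])@u*1e3,1),'z',s['tool_pos'][2].round(4))
E
python3 r.py
echo '[[0, [0.005, 0.0008, 0], [0, 0, 0]], [0, [0.01, 0.0017, 0], [0, 0, 0]], [0, [0.015, 0.0025, 0], [0, 0, 0]], [0, [0.02, 0.0033, 0], [0, 0, 0]]]' | python3 -m handwheel; python3 r.py
echo '[[0, [0.005, 0, 0], [0, 0, 0]], [0, [0.01, 0, 0], [0, 0, 0]]]' | python3 -m handwheel; python3 r.py
```

```text
F tool [-8.23 -1.37 -0.43] M tool [ 0.04 -1.49  0.24] yaw -83.36
board x at posts -11.5 lateral there mm 9.3 z 0.0157
clock: 5.05
tool_pos: [0.5738, -0.1171, 0.0157]
eef_rot: [0.665, 0.747, -0.004, 0.001]
contact_force: [-1.2, -8.0, 1.0]
opening: 0.222
finger_force: 25.0
F tool [-7.86 -2.09 -0.91] M tool [ 0.13 -1.46  0.1 ] yaw -83.39
board x at posts -0.2 lateral there mm 10.9 z 0.0157
clock: 5.25
tool_pos: [0.5735, -0.1108, 0.0157]
eef_rot: [0.665, 0.747, -0.004, 0.001]
contact_force: [0.7, -9.2, -0.4]
opening: 0.227
finger_force: 25.0
F tool [-9.23 -0.35  0.42] M tool [-0.   -1.56  0.03] yaw -83.36
board x at posts 6.0 lateral there mm 11.3 z 0.0157
```

Converted, 0.006 m / 0.6 = 0.01, 0.003 m / 0.6 = 0.005.

```bash
echo '[[0, [0.005, 0, 0], [0, 0, 0]], [0, [0.01, 0, 0], [0, 0, 0]]]' | python3 -m handwheel>/dev/null; python3 r.py
echo '[[0, [0.0033, 0, 0], [0, 0, 0]], [0, [0.0067, 0, 0], [0, 0, 0]]]' | python3 -m handwheel>/dev/null; python3 r.py
```

```text
F tool [-9.03 -1.47  0.82] M tool [-0.11 -1.64  0.06] yaw -83.34
board x at posts 12.2 lateral there mm 11.6 z 0.0157
F tool [-8.06 -0.49  0.8 ] M tool [-0.02 -1.51  0.04] yaw -83.32
board x at posts 16.5 lateral there mm 11.7 z 0.0157
```

Converted, 0.003 m / 0.6 = 0.005, 0.0015 m / 0.6 = 0.0025.

```bash
echo '[[0, [0.0025, 0, 0], [0, 0, 0]], [0, [0.005, 0, 0], [0, 0, 0]]]' | python3 -m handwheel>/dev/null; python3 r.py
```

```text
F tool [-7.4   0.01 -0.12] M tool [-0.11 -1.43 -0.01] yaw -83.31
board x at posts 19.8 lateral there mm 11.8 z 0.0157
```

Converted, 0.002 m / 0.6 = 0.0033, 0.001 m / 0.6 = 0.0017.

```bash
echo '[[0, [0.0017, 0, 0], [0, 0, 0]], [0, [0.0033, 0, 0], [0, 0, 0]]]' | python3 -m handwheel>/dev/null; python3 r.py
echo '[[0, [0.0017, 0, 0], [0, 0, 0]], [0, [0.0033, 0, 0], [0, 0, 0]]]' | python3 -m handwheel>/dev/null; python3 r.py
```

```text
F tool [-9.51  0.15  0.98] M tool [-0.18 -1.95  0.01] yaw -83.31
board x at posts 21.1 lateral there mm 11.8 z 0.0157
F tool [-6.82  0.88  2.28] M tool [-0.22 -1.5  -0.14] yaw -83.33
board x at posts 22.8 lateral there mm 12.0 z 0.0157
```

Converted, 0.002 m / 0.6 = 0.0033, 0.001 m / 0.6 = 0.0017.

```bash
echo '[[0, [0.0017, 0, 0], [0, 0, 0]], [0, [0.0033, 0, 0], [0, 0, 0]]]' | python3 -m handwheel>/dev/null; python3 r.py
```

```text
F tool [-6.93  0.59  2.06] M tool [-0.35 -1.57 -0.29] yaw -83.24
board x at posts 25.9 lateral there mm 12.8 z 0.0157
```

Contact: the sideways force now reads +y and the yaw moment has built up, so the post is pushing the board towards +y. I'll yield that way.

Converted, 0.002 m / 0.6 = 0.0033, 0.001 m / 0.6 = 0.0017.

```bash
echo '[[0, [0, 0.0017, 0], [0, 0, 0]], [0, [0, 0.0033, 0], [0, 0, 0]], [0, [0, 0.0033, 0], [0, 0, 0]]]' | python3 -m handwheel>/dev/null; python3 r.py
echo '[[0, [0.0017, 0, 0], [0, 0, 0]], [0, [0.0033, 0, 0], [0, 0, 0]]]' | python3 -m handwheel>/dev/null; python3 r.py
```

```text
F tool [-6.64 -2.27 -1.66] M tool [ 0.1  -1.27 -0.11] yaw -83.25
board x at posts 26.3 lateral there mm 13.5 z 0.0157
F tool [-7.12 -1.19  1.15] M tool [-0.13 -1.37 -0.1 ] yaw -83.29
board x at posts 27.2 lateral there mm 13.7 z 0.0157
```

Converted, 0.002 m / 0.6 = 0.0033, 0.001 m / 0.6 = 0.0017.

```bash
echo '[[0, [0.0017, 0.0008, 0], [0, 0, 0]], [0, [0.0033, 0.0008, 0], [0, 0, 0]]]' | python3 -m handwheel>/dev/null; python3 r.py
echo '[[0, [0.0017, 0, 0], [0, 0, 0]], [0, [0.0033, 0, 0], [0, 0, 0]]]' | python3 -m handwheel>/dev/null; python3 r.py
```

```text
F tool [-7.08 -0.72  0.14] M tool [-0.07 -1.5   0.07] yaw -83.3
board x at posts 29.8 lateral there mm 14.2 z 0.0157
F tool [-8.08  0.2   0.32] M tool [-0.08 -1.52  0.07] yaw -83.31
board x at posts 31.6 lateral there mm 14.3 z 0.0157
```

Converted, 0.002 m / 0.6 = 0.0033, 0.001 m / 0.6 = 0.0017.

```bash
echo '[[0, [0.0017, 0, 0], [0, 0, 0]], [0, [0.0033, 0, 0], [0, 0, 0]]]' | python3 -m handwheel>/dev/null; python3 r.py
```

```text
F tool [-7.65 -0.94  0.06] M tool [-0.16 -1.62  0.03] yaw -83.31
board x at posts 33.4 lateral there mm 14.3 z 0.0157
```

Converted, 0.004 m / 0.6 = 0.0067, 0.002 m / 0.6 = 0.0033.

```bash
echo '[[0, [0.0033, 0, 0], [0, 0, 0]], [0, [0.0067, 0, 0], [0, 0, 0]]]' | python3 -m handwheel>/dev/null; python3 r.py
echo '[[0, [0.0033, 0, 0], [0, 0, 0]], [0, [0.0067, 0, 0], [0, 0, 0]], [0, [0.01, 0, 0], [0, 0, 0]]]' | python3 -m handwheel>/dev/null; python3 r.py
```

```text
F tool [-7.36 -0.1   0.37] M tool [-0.12 -1.47  0.02] yaw -83.32
board x at posts 37.5 lateral there mm 14.3 z 0.0157
F tool [-10.45   0.87   0.65] M tool [-0.2  -2.04 -0.03] yaw -83.37
board x at posts 42.0 lateral there mm 14.1 z 0.0157
```

Converted, 0.006 m / 0.6 = 0.01, 0.004 m / 0.6 = 0.0067.

```bash
echo '[[0, [0.0033, 0, 0], [0, 0, 0]], [0, [0.0067, 0, 0], [0, 0, 0]], [0, [0.01, 0, 0], [0, 0, 0]]]' | python3 -m handwheel>/dev/null; python3 r.py
```

```text
F tool [-3.91 -1.64  0.33] M tool [-0.05 -0.85  0.07] yaw -83.23
board x at posts 52.0 lateral there mm 14.9 z 0.0157
```

Converted, 0.002 m / 0.6 = 0.0033, 0.001 m / 0.6 = 0.0017.

```bash
echo '[[0, [0.0017, 0, 0], [0, 0, 0]], [0, [0.0033, 0, 0], [0, 0, 0]]]' | python3 -m handwheel>/dev/null; python3 r.py
echo '[[0, [0.0033, 0, 0], [0, 0, 0]], [0, [0.0067, 0, 0], [0, 0, 0]]]' | python3 -m handwheel>/dev/null; python3 r.py
```

```text
F tool [-3.98 -0.45  0.16] M tool [ 0.14 -0.95  0.14] yaw -83.11
board x at posts 55.5 lateral there mm 15.6 z 0.0157
F tool [-3.82  0.3   0.15] M tool [ 0.17 -0.87  0.13] yaw -83.08
board x at posts 60.2 lateral there mm 16.1 z 0.0157
```

```bash
python3 - <<'E'
from h import *
im,d=snapshot('scene');im2,d2=snapshot('top');np.savez('t3.npz',im=im2,d=d2)
a=cv2.resize(im[130:220,290:400],(440,360),interpolation=cv2.INTER_CUBIC);b=cv2.resize(im2[145:215,325:405],(360,360)[:2],interpolation=cv2.INTER_CUBIC);save('s3.png',np.clip(np.hstack([a,b])*1.5,0,255).astype(np.uint8))
E
```

```text
(no output)
```

View pics/s3.png

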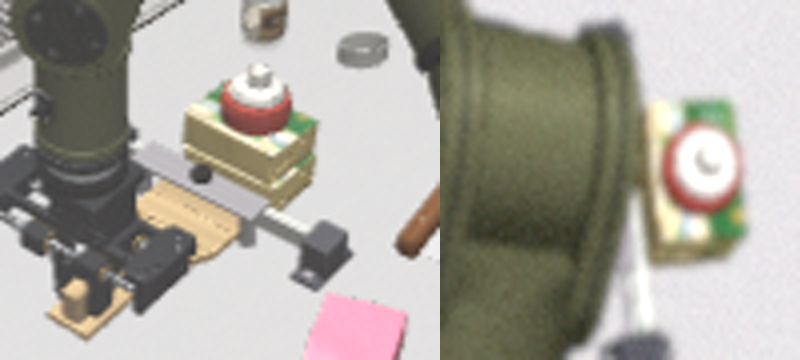

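The left panel shows the full board width through the gate (post at (247,235)). The stack is upright against the roller at (250,140). I'll carry on slowly with a small ease to the side.

Converted, 0.004 m / 0.6 = 0.0067, 0.002 m / 0.6 = 0.0033.

```bash
echo '[[0, [0.0033, -0.0017, 0], [0, 0, 0]], [0, [0.0067, -0.0017, 0], [0, 0, 0]]]' | python3 -m handwheel>/dev/null; python3 r.py
echo '[[0, [0.0033, 0, 0], [0, 0, 0]], [0, [0.0067, 0, 0], [0, 0, 0]]]' | python3 -m handwheel>/dev/null; python3 r.py
```

```text
F tool [-4.25  0.55  1.18] M tool [ 0.07 -0.82 -0.02] yaw -83.03
board x at posts 64.6 lateral there mm 15.5 z 0.0157
F tool [-3.76  0.47  0.27] M tool [ 0.05 -0.81 -0.04] yaw -83.05
board x at posts 68.5 lateral there mm 15.4 z 0.0157
```

Converted, 0.006 m / 0.6 = 0.01, 0.003 m / 0.6 = 0.005.

```bash
echo '[[0, [0.005, 0, 0], [0, 0, 0]], [0, [0.01, 0, 0], [0, 0, 0]]]' | python3 -m handwheel>/dev/null; python3 r.py
```

```text
F tool [-3.67  0.52  0.1 ] M tool [ 0.04 -0.78 -0.03] yaw -83.06
board x at posts 74.6 lateral there mm 15.3 z 0.0157
```

Converted, 0.009 m / 0.6 = 0.015, 0.006 m / 0.6 = 0.01.

```bash
echo '[[0, [0.005, 0, 0], [0, 0, 0]], [0, [0.01, 0, 0], [0, 0, 0]], [0, [0.015, 0, 0], [0, 0, 0]]]' | python3 -m handwheel>/dev/null; python3 r.py
echo '[[0, [0.005, 0, 0], [0, 0, 0]], [0, [0.01, 0, 0], [0, 0, 0]], [0, [0.015, 0, 0], [0, 0, 0]]]' | python3 -m handwheel>/dev/null; python3 r.py
```

```text
F tool [-3.1   0.19  1.07] M tool [ 0.01 -0.77  0.01] yaw -83.06
board x at posts 83.5 lateral there mm 15.3 z 0.0157
F tool [-1.56  0.27  0.47] M tool [ 0.09 -0.3   0.  ] yaw -83.02
board x at posts 93.4 lateral there mm 15.6 z 0.0157
```

Converted, 0.009 m / 0.6 = 0.015, 0.006 m / 0.6 = 0.01.

```bash
echo '[[0, [0.005, 0, 0], [0, 0, 0]], [0, [0.01, 0, 0], [0, 0, 0]], [0, [0.015, 0, 0], [0, 0, 0]]]' | python3 -m handwheel>/dev/null; python3 r.py
```

```text
F tool [-0.82 -0.37  0.37] M tool [-0.08 -0.36 -0.03] yaw -83.04
board x at posts 101.9 lateral there mm 15.6 z 0.0158
```

Converted, 0.016 m / 0.6 = 0.0267, 0.012 m / 0.6 = 0.02.

```bash
echo '[[0, [0.0067, 0, 0], [0, 0, 0]], [0, [0.0133, 0, 0], [0, 0, 0]], [0, [0.02, 0, 0], [0, 0, 0]], [0, [0.0267, 0, 0], [0, 0, 0]]]' | python3 -m handwheel>/dev/null; python3 r.py
echo '[[0, [0.0083, 0, 0], [0, 0, 0]], [0, [0.0167, 0, 0], [0, 0, 0]], [0, [0.0333, 0, 0], [0, 0, 0]], [0, [0.05, 0, 0], [0, 0, 0]], [0, [0.0667, 0, 0], [0, 0, 0]], [0, [0.0667, 0, 0], [0, 0, 0]]]' | python3 -m handwheel; python3 r.py; python3 - <<'E'
from h import *
im,d=snapshot('scene');P=cloud('scene',d)
a=cv2.resize(im[130:240,270:400],(709,600),interpolation=cv2.INTER_CUBIC);save('s4.png',np.clip(a*1.5,0,255).astype(np.uint8))
X,Y,Z=np.moveaxis(P,-1,0)
m=(X>.5)&(X<.68)&(Y<-.24)&(Y>-.4)&(Z>.09);print('timer',P[m].mean(0).round(4),P[m].max(0).round(3))
E
```

```text
F tool [-0.3   0.47  1.13] M tool [-0.02 -0.25 -0.07] yaw -83.06
board x at posts 117.6 lateral there mm 15.4 z 0.0157
clock: 11.35
tool_pos: [0.5585, 0.0433, 0.0158]
eef_rot: [0.662, 0.75, 0.001, -0.001]
contact_force: [-0.1, 2.2, -0.8]
opening: 0.227
finger_force: 25.0
F tool [2.2  0.17 0.79] M tool [-0.01  0.15  0.06] yaw -82.87
board x at posts 160.8 lateral there mm 16.4 z 0.0158
timer [ 0.5764 -0.2706  0.108 ] [ 0.616 -0.246  0.135]
```

View pics/s4.png

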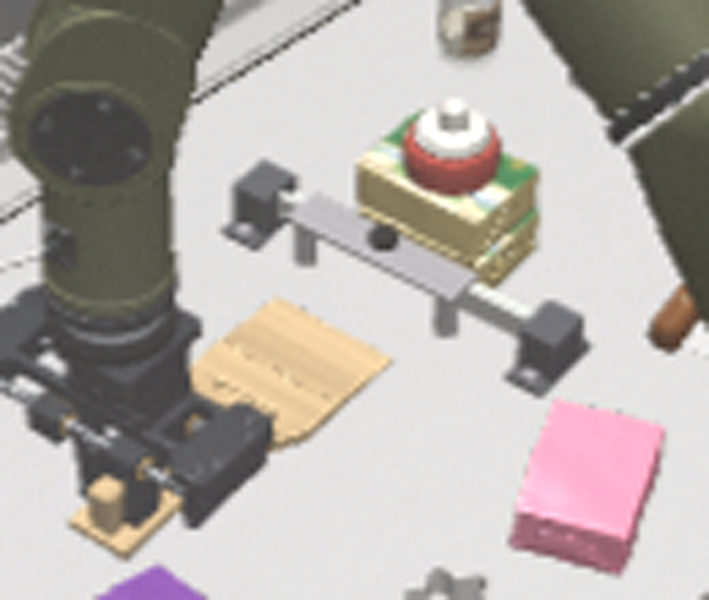

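The board is clear of the gate. The stack is upright and still stacked behind the bar at (450,190). I'll tighten the grip and lift.

Converted, -0.12 m / 0.6 = -0.2, -0.1 m / 0.6 = -0.1667.

```bash
echo '[[0, [0, 0, 0], [0, 0, 0]], [0, [0, 0, 0], [0, 0, 0]], [0, [0, 0, -0.0083], [0, 0, 0]], [0, [0, 0, -0.0333], [0, 0, 0]], [0, [0, 0, -0.0667], [0, 0, 0]], [0, [0, 0, -0.1167], [0, 0, 0]], [0, [0, 0, -0.1667], [0, 0, 0]], [0, [0, 0, -0.2], [0, 0, 0]], [0, [0, 0, -0.2], [0, 0, 0]]]' | python3 -m handwheel 58
python3 - <<'E'
from h import *
go([.444,.399,.14],92)
im,d=snapshot('scene');save('s5.png',np.clip(cv2.resize(im[120:270,230:390],(640,600),interpolation=cv2.INTER_CUBIC)*1.5,0,255).astype(np.uint8))
E
```

```text
clock: 12.3
tool_pos: [0.5604, 0.0393, 0.1383]
eef_rot: [0.664, 0.748, 0.002, 0.002]
contact_force: [0.1, 0.4, -1.5]
opening: 0.222
finger_force: 58.0
shift [ 0.371  -0.0727 -0.0021] rotvec [ 0.0041  0.0039 -1.4862] cur yaw 6.8 F [ 0.1  0.4 -1.5]
```

View pics/s5.png

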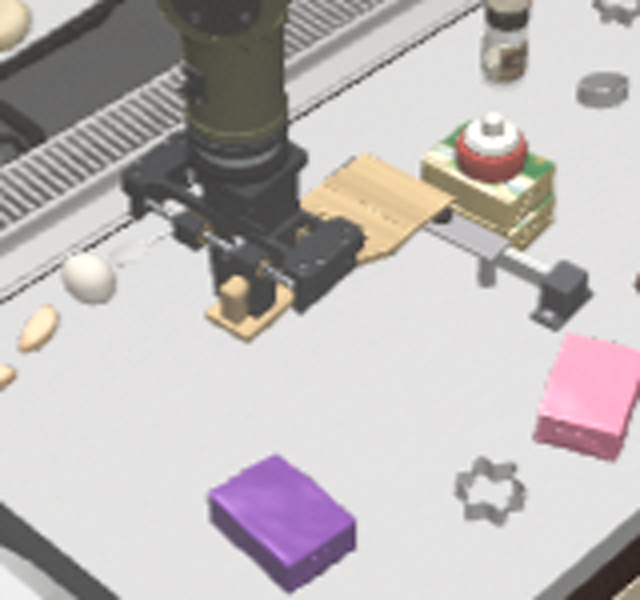

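The board is held level, clear above the bar, and the stack is undisturbed at (490,170). Carrying it to the tray with a turn.

Converted, 0.19 m / 0.6 = 0.3167, 0.05 m / 0.6 = 0.0833, -0.62 rad / 6.2832 = -0.0987.

```bash
echo '[[0, [0.0167, 0, 0], [0, 0, 0]], [0, [0.05, 0, 0], [0, 0, -0.0032]], [0, [0.0833, -0.0083, 0], [0, 0, -0.0111]], [0, [0.1167, -0.0167, 0], [0, 0, -0.0223]], [0, [0.15, -0.025, 0], [0, 0, -0.035]], [0, [0.1833, -0.0333, 0], [0, 0, -0.0477]], [0, [0.2167, -0.0417, 0], [0, 0, -0.0605]], [0, [0.25, -0.05, 0], [0, 0, -0.0732]], [0, [0.2833, -0.0567, 0], [0, 0, -0.0859]], [0, [0.3167, -0.0633, 0], [0, 0, -0.0987]]]' | python3 -m handwheel 58
python3 -c "
from h import *
go([.444,.399,.14],92)"
```

```text
clock: 13.35
tool_pos: [0.4975, 0.2254, 0.1358]
eef_rot: [0.4, 0.916, 0.0, 0.0]
contact_force: [0.5, 0.6, -2.2]
opening: 0.221
finger_force: 58.0
shift [ 0.1637  0.0788 -0.0043] rotvec [ 0.000e+00  2.000e-04 -8.581e-01] cur yaw 42.8 F [ 0.5  0.6 -2.2]
```

Converted, 0.16 m / 0.6 = 0.2667, 0.148 m / 0.6 = 0.2467, -0.85 rad / 6.2832 = -0.1353.

```bash
echo '[[0, [0.0333, 0.0133, 0], [0, 0, -0.0143]], [0, [0.06, 0.0267, 0], [0, 0, -0.0286]], [0, [0.0867, 0.04, 0], [0, 0, -0.043]], [0, [0.1133, 0.0533, 0], [0, 0, -0.0573]], [0, [0.14, 0.0667, 0], [0, 0, -0.0716]], [0, [0.1667, 0.08, 0], [0, 0, -0.0859]], [0, [0.1933, 0.0933, 0], [0, 0, -0.1003]], [0, [0.22, 0.1067, 0], [0, 0, -0.1146]], [0, [0.2467, 0.12, 0], [0, 0, -0.1273]], [0, [0.2667, 0.13, 0], [0, 0, -0.1353]]]' | python3 -m handwheel 58
echo '[[0, [0, 0, 0], [0, 0, 0]], [0, [0, 0, 0], [0, 0, 0]], [0, [0, 0, 0], [0, 0, 0]]]' | python3 -m handwheel 58
python3 - <<'E'
from h import *
go([.444,.399,.14],92)
im,d=snapshot('top');im2,d2=snapshot('scene')
a=cv2.resize(im[120:260,130:270],(400,400));b=cv2.resize(im2[200:360,120:300],(400,400))
save('s6.png',np.clip(np.hstack([a,b])*1.5,0,255).astype(np.uint8))
E
```

```text
clock: 14.35
tool_pos: [0.4467, 0.3963, 0.1356]
eef_rot: [-0.013, 1.0, 0.0, -0.0]
contact_force: [-0.1, 0.4, -3.0]
opening: 0.22
finger_force: 58.0
clock: 14.65
tool_pos: [0.4481, 0.3931, 0.1354]
eef_rot: [-0.009, 1.0, -0.001, 0.0]
contact_force: [0.3, -0.5, -2.0]
opening: 0.218
finger_force: 58.0
shift [ 0.004   0.0059 -0.0046] rotvec [-0.002   0.0003 -0.016 ] cur yaw 91.1 F [ 0.3 -0.5 -2. ]
```

View pics/s6.png

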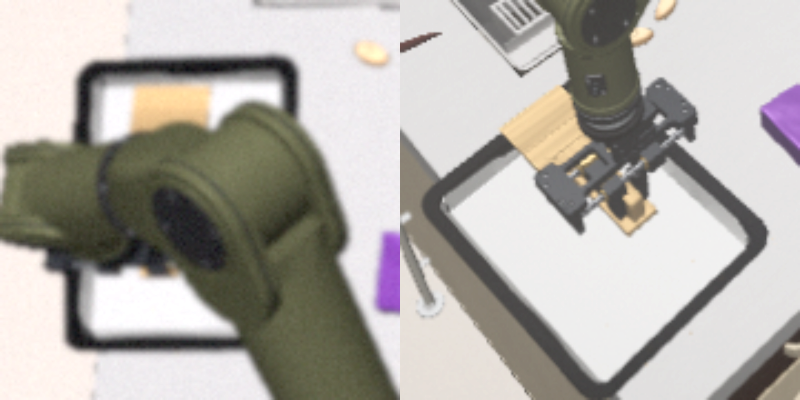

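The board sits lengthwise above the tray, with its tail at (172,105) in the left panel and the grip towards the robot. Lowering.

Careful with the scale: shifts go in shares of 0.6 m and turns go in shares of 2 pi rad. That gives: 0.112 m / 0.6 = 0.1867, 0.11 m / 0.6 = 0.1833, -0.016 rad / 6.2832 = -0.0025.

```bash
echo '[[0, [0.0067, 0.01, 0.0333], [0, 0, -0.0025]], [0, [0.0067, 0.01, 0.0667], [0, 0, -0.0025]], [0, [0.0067, 0.01, 0.1], [0, 0, -0.0025]], [0, [0.0067, 0.01, 0.1333], [0, 0, -0.0025]], [0, [0.0067, 0.01, 0.1583], [0, 0, -0.0025]], [0, [0.0067, 0.01, 0.175], [0, 0, -0.0025]], [0, [0.0067, 0.01, 0.1833], [0, 0, -0.0025]], [0, [0.0067, 0.01, 0.1867], [0, 0, -0.0025]], [0, [0.0067, 0.01, 0.1867], [0, 0, -0.0025]]]' | python3 -m handwheel 58
python3 r.py
```

```text
clock: 15.65
tool_pos: [0.4437, 0.4007, 0.024]
eef_rot: [-0.018, 1.0, 0.0, 0.0]
contact_force: [-0.1, 1.5, -2.3]
opening: 0.224
finger_force: 58.0
F tool [0.03 1.51 2.34] M tool [-0.03  0.07  0.01] yaw 2.07
board x at posts 5911.2 lateral there mm 5929.5 z 0.024
```

Converted, 0.003 m / 0.6 = 0.005, 0.002 m / 0.6 = 0.0033.

```bash
echo '[[0, [0, 0, 0.0017], [0, 0, 0]], [0, [0, 0, 0.0033], [0, 0, 0]], [0, [0, 0, 0.005], [0, 0, 0]], [0, [0, 0, 0.005], [0, 0, 0]]]' | python3 -m handwheel 58; echo '[[0, [0, 0, 0.0017], [0, 0, 0]], [0, [0, 0, 0.0025], [0, 0, 0]], [0, [0, 0, 0.0025], [0, 0, 0]], [0, [0, 0, 0.0025], [0, 0, 0]]]' | python3 -m handwheel
```

```text
clock: 16.05
tool_pos: [0.4436, 0.4004, 0.0207]
eef_rot: [-0.018, 1.0, -0.0, 0.0]
contact_force: [0.1, 0.2, -2.2]
opening: 0.224
finger_force: 58.0
clock: 16.45
tool_pos: [0.4435, 0.4005, 0.0193]
eef_rot: [-0.018, 1.0, 0.0, 0.0]
contact_force: [-0.8, 0.7, -1.7]
opening: 0.217
finger_force: 58.0
```

Converted, 0.001 m / 0.6 = 0.0017, 0.0005 m / 0.6 = 0.0008.

```bash
echo '[[0, [0, 0, 0.0008], [0, 0, 0]], [0, [0, 0, 0.0017], [0, 0, 0]], [0, [0, 0, 0.0017], [0, 0, 0]], [0, [0, 0, 0.0017], [0, 0, 0]]]' | python3 -m handwheel 58
echo '[[0, [0, 0, 0], [0, 0, 0]], [0.3, [0, 0, 0], [0, 0, 0]], [0.5, [0, 0, 0], [0, 0, 0]], [0.7, [0, 0, 0], [0, 0, 0]], [0.7, [0, 0, 0], [0, 0, 0]], [0.7, [0, 0, 0], [0, 0, 0]], [0.7, [0, 0, 0], [0, 0, 0]], [0.7, [0, 0, 0], [0, 0, 0]]]' | python3 -m handwheel 10
```

```text
clock: 16.85
tool_pos: [0.4435, 0.4006, 0.0189]
eef_rot: [-0.018, 1.0, 0.0, 0.0]
contact_force: [-1.7, -1.0, 5.3]
opening: 0.227
finger_force: 58.0
clock: 17.65
tool_pos: [0.4435, 0.4004, 0.0181]
eef_rot: [-0.018, 1.0, -0.0, -0.0]
contact_force: [-0.8, -0.9, 0.5]
opening: 0.701
finger_force: 0.0
```

Contact (+5 N), and the board is released. Moving straight up and checking the result.

Converted, -0.2 m / 0.6 = -0.3333, -0.18 m / 0.6 = -0.3.

```bash
echo '[[0.7, [0, 0, -0.0167], [0, 0, 0]], [0.7, [0, 0, -0.05], [0, 0, 0]], [0.7, [0, 0, -0.1], [0, 0, 0]], [0.7, [0, 0, -0.1667], [0, 0, 0]], [0.7, [0, 0, -0.2333], [0, 0, 0]], [0.7, [0, 0, -0.3], [0, 0, 0]], [0.7, [0, 0, -0.3333], [0, 0, 0]]]' | python3 -m handwheel
echo '[[0.7, [0.05, 0.05, 0], [0, 0, 0]], [0.7, [0.1, 0.1, 0], [0, 0, 0]], [0.7, [0.15, 0.15, 0], [0, 0, 0]], [0.7, [0.2, 0.2, 0], [0, 0, 0]], [0.7, [0.2333, 0.2333, 0], [0, 0, 0]], [0.7, [0.2333, 0.2333, 0], [0, 0, 0]], [0.7, [0.2333, 0.2333, 0], [0, 0, 0]]]' | python3 -m handwheel
python3 - <<'E'
from h import *
im2,d2=snapshot('scene')
save('s7.png',np.clip(cv2.resize(im2[110:370,100:430],(760,599))*1.5,0,255).astype(np.uint8))
P=cloud('scene',d2);X,Y,Z=np.moveaxis(P,-1,0);hsv=cv2.cvtColor(im2,cv2.COLOR_RGB2HSV)
m=(X>.38)&(X<.75)&(Y>.28)&(Y<.53)&(hsv[...,1]>60)&(hsv[...,0]<25)&(Z<.03);print(cv2.minAreaRect(P[m][:,:2].astype(np.float32)),np.percentile(Z[m],[5,50,95]))
E
```

```text
clock: 18.35
tool_pos: [0.4438, 0.4019, 0.2226]
eef_rot: [-0.018, 1.0, 0.002, 0.002]
contact_force: [-0.4, 0.5, 0.6]
opening: 0.699
finger_force: 0.0
clock: 19.05
tool_pos: [0.2981, 0.5353, 0.2186]
eef_rot: [-0.019, 1.0, -0.0, 0.0]
contact_force: [0.9, -0.4, -1.1]
opening: 0.703
finger_force: 0.0
((0.5444514155387878, 0.3980865478515625), (0.25335898995399475, 0.09711155295372009), 12.237177848815918) [0.00664105 0.01212345 0.01733993]
```

View pics/s7.png

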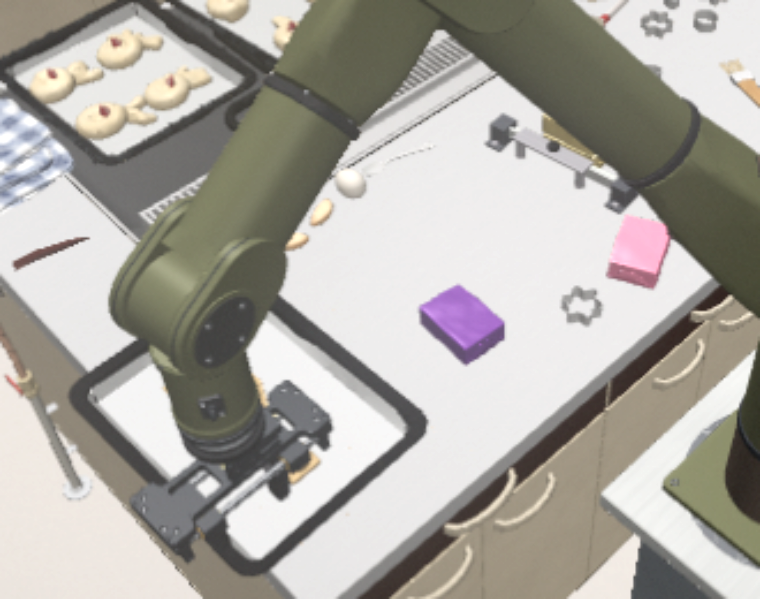

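The flower cutter (580,305) and the purple and pink packs are in place; the arm hides the board and stack. I've used all my picture views, so I'll check numerically with the top camera.

```bash
python3 - <<'E'
from h import *
im,d=snapshot('top');P=cloud('top',d);X,Y,Z=np.moveaxis(P,-1,0);hsv=cv2.cvtColor(im,cv2.COLOR_RGB2HSV)
m=((X>.38)&(X<.72)&(Y>.26)&(Y<.54)&(hsv[...,1]>60)&(hsv[...,0]<25)&(hsv[...,2]>100)&(Z<.06)).astype(np.uint8)
c,l,st,ce=cv2.connectedComponentsWithStats(m);i=1+st[1:,4].argmax();q=l==i
print('board',st[i,4],cv2.minAreaRect(P[q][:,:2].astype(np.float32)),np.percentile(Z[q],[2,25,50,75,98]).round(4),P[q].min(0),P[q].max(0))
s=(X>.48)&(X<.68)&(Y<-.22)&(Y>-.4)
for a,b in((.065,.085),(.1,.15)):
    k=s&(Z>a)&(Z<b);print('stack',k.sum(),P[k].mean(0).round(3) if k.any() else '',P[k].max(0).round(3) if k.any() else '')
E
```

```text
board 1043 ((0.5385715365409851, 0.4045965075492859), (0.23645108938217163, 0.09329395741224289), 0.6037192344665527) [0.0039 0.0091 0.0115 0.0143 0.0457] [ 0.42038762  0.35851715 -0.00069038] [0.65691275 0.45238077 0.05252522]
stack 284 [ 0.587 -0.278  0.074] [ 0.643 -0.24   0.084]
stack 211 [ 0.582 -0.278  0.111] [ 0.614 -0.25   0.132]
```

The board lies flat and centred in the tray (z ≈ 12 mm at its top), and the stack stands on the worktop with the timer on top.

```bash
python3 -c "
from plant import *
print(finish_job())"
```

```text
the job is handed in; nothing more can be done
None
```

The job is handed in at about 19 s: the board is flat and lengthwise in the tray and released, and the stack stands upright behind the bar; total drag on the wrist read at most 10.5 N in the gate, and the cutters were left alone (only the flower one was seen again afterwards).

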